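Book a paste jar and an LED board at the code reader

ROBOT

A 7-joint arm with a two-finger parallel gripper is mounted at the origin on the work surface. World frame = base frame: x ahead of the robot, y to its left, z up, the work surface at z = 0. Lengths are in m, angles in rad, forces in N, time in s.
With the tool pointing down it reaches from about 0.425 to 0.875 m from the base axis. Payload 8.4 kg.
Tool frame: the origin (TCP) lies on the mounting face of the last link; the fingertips stand 173 mm ahead of it and the grasp point (between the pads) lies 155 mm ahead of it; z points along the fingers, y is the line along which they close (so a half turn about z gives the same grasp; the last joint's range is limited). The gripper opens to 85 mm and grips with 20 to 120 N. Pads are 22 mm wide; open, the fingers measure 114 mm over their backs; the gripper's body (76 mm by 85 mm) begins 54 mm behind the grasp point. The pads swing forward as they close: fully open they stand 13 mm farther back than shut.
Start: joints at [-0.099, 0.333, 0.04, 1.465, -0.013, 1.343, -0.059], TCP at [0.65, -0, 0.405] pointing down, gripper open.
Joint ranges: [-2.58, 2.58], [-0.38, 2.09], [-1.3, 1.39], [0.25, 2.4], [-1.5, 4.64], [0.08, 2.09], [-2.65, 2.65]. Speed limits (rad/s): [2.22, 2.22, 2.79, 2.79, 3.14, 3.14, 3.14].

INTERFACE

Orientations are given as a rotation vector (axis times angle).
In Python, from rig import manip gives the robot as it stands.
- The arm moves only by the shell command python3 -m pendant 'ROWS' [FORCE]. ROWS is a JSON object whose one key "targets" holds one flat list of numbers, 7 for each row, row after row: the opening, from 0 (shut) to 1 (fully open), then the shift along the world's x, y, z in cm, then the turn, a rotation vector about the world's x, y, z in degrees. A call has 1 to 20 rows; each row is the pose to reach, as a shift and turn from the pose commanded when the call began; what a row does not reach only later rows make up. A row lasts 1/8 s, in which the tool goes at most 62.5 mm and 10.7 degrees, less where a joint would pass 70% of its speed; a pose out of reach is approached as far as the arm can. A call with a gripper value outside its range is refused whole. The fingers move at their own pace and stop on an object; FORCE is the grip in N (left out, the last holds). Time passes only in rows, so rows that repeat a pose let the fingers close. It gives the time, the measured TCP pose, the force, the opening and the grip force at its end, in the units of the state.
- manip.observe(): the state, without advancing time (a new reading comes with each control period).
- manip.snapshot(name): name is "scene" or "side" or "wrist"; returns a dict with "img" (420x560x3 uint8, red, green, blue), "depth" (420x560 float32, m along the optical axis (not along the pixel's ray), 0 where there is no reading), "camera_matrix" (3x3 intrinsics, pixels), "R" (3x3) and "t" (3): a world point X has camera coordinates R X + t. Camera axes: x right, y down, z forward; pixel columns grow to the right and rows downward; lengths in m; the calibration is good to about 2 mm. A picture is of the moment at which its call begins.
- manip.hand_in(): hands the job in; it is judged then, once.
Trained networks look in a picture, given as the dict that the camera call returned (one of the last four; its "shot" number tells which), for a name from the list of things; names that differ only in an ending like _2 or _b are one class to them, and where a whole thing is asked for, a point or a joint stands for the part that bears it (a point fixed in the world has none). Each returns a list of dicts, best first, with "p" (0 to 1); they miss things now and then, are a little off and sometimes report something else, mostly with a low value. They report only what shows in the picture. A call takes as long as a camera call. They do not tell look-alikes from the thing itself.
- manip.boxes_of(query, picture): "pixel" ([column, row] in pixels, amid what is visible of it).
- manip.silhouettes(query, picture): "pixels" (420x560 bool, what is visible of it) and "pixel" ([column, row] in pixels, amid what is visible of it).
- manip.pinpoint(query, picture): "pixel" ([column, row] in pixels: a listed point, or the origin of a listed thing).
The state is a dict: "time_s": time; "joint_positions": joint angles; "joint_vel": joint speeds; "joint_torque": joint torques, N m; "ee_pos": TCP position; "orientation": TCP orientation; "contact_force": force on the tool from outside, world axes, zero at the start; "ft_torque": the same for the moment, N m; "opening": opening from 0.0 (shut) to 1.0 (fully open); "finger_force": force on a finger pad.
Only numpy, scipy, OpenCV 4.12 (cv2) and the standard library are available. Lean on these libraries where they do the work, as an engineer would, in place of code of your own. Each camera call takes 0.05 s, during which the arm holds its last target. There are 200 camera calls.

TASK

Book this paste jar and this LED board at the bench code reader. Turn the paste jar in its nest until the label squarely faces the reader's side window and let go of it; then slide the LED board lengthwise along its profile rest, flat on the rest and without lifting it off, until its outer end is over the white line on top of the reader. The board would tip there by itself, so finish while still holding it: level, still resting on the profile and clear of the reader; disturb nothing else on the bench.

Things in the scene. Friction and masses are not known exactly. Their poses are not given: they have to be found in the camera images.
- station: the booking station: one fixed aluminium base plate, 130 x 470 x 10 mm, carrying in a row along its own y axis the profile rest, the code reader and the jar nest. Origin on the bench surface directly below the outer end of the rest; x across the row, +y outward along the row (from rest to reader to jar), z up. The plate spans y -205 to +265 mm.
- rest: the profile rest, fixed on the station: a bare aluminium slotted profile 30 mm wide (x), 170 mm long, its top 70 mm above the bench. Origin at the underside of its outer end, 10 mm above the bench, axes as the station; it spans y -170 to 0 mm. The board lies on top of it and overhangs it 10 mm on each side.
- reader: the code reader, fixed on the station: a grey block 100 mm wide (x), 80 mm long, its top 48 mm above the bench, i.e. 22 mm below the board's underside. Axes and origin as the rest's; it spans y 75 to 155 mm. A dark glass window on top, a second one in its side that looks outward (+y) at the jar.
- mark (a point): middle of the 3 mm wide white line painted across the top of the reader (station x direction, 98 mm long), 135 mm out from the end of the rest, 48 mm above the bench.
- side_window (a point): middle of the reader's side window, which faces the jar (station +y); it is 63 mm from the nest's axis.
- nest: the jar nest, fixed on the station: a low black ring, inner diameter 59.6 mm, outer 76 mm, its top 18 mm above the bench (8 mm above the plate). Origin at the centre of its underside, 218 mm out from the end of the rest. The jar stands on the plate inside it with about 2 mm play and turns freely by hand.
- jar: paste jar standing in the nest: white plastic, 56 mm in diameter, 75 mm high, ribbed lid of the same diameter over the top 20 mm (one rigid piece), 0.24 to 0.46 kg. Origin at the centre of its underside, z up, +x towards the middle of its label. The label starts turned 0.67 to 2.07 rad away from the side window, towards the station's +x side (clockwise from above brings it home).
- jar_label (a point): middle of the jar's brown paper label with dark bars, on the jar's surface, 28 mm from its axis, 31 mm above its underside; the label covers 72 degrees and is 34 mm high. A 13 mm wide paper seal strip runs from the label up and over the lid towards its centre, so the label's side shows from above.
- board: the LED board on the rest: aluminium plate 220 mm long (own x), 50 mm wide, 6 mm thick, white top with flat LEDs 2 mm proud, 0.13 to 0.25 kg. Origin at the middle of its underside, its balance point; +x outward to the reader, z up. Its outer end starts 10 to 60 mm beyond the rest's end; it slides freely, and tips unless held once more than 110 mm stick out.
- board_end (a point): middle of the lower edge of the board's outer end, 110 mm from the board's origin.
- spare_board: bystander: a second LED board, the same as the first, lying flat on the bench beside the station, origin at the middle of its underside.
- spare_jar: bystander: a wider, lower paste jar, 68 mm in diameter, 60 mm high, on the bench; origin at the centre of its underside.
- reel: bystander: a black LED strip reel lying flat, 180 mm in diameter, 13 mm high; origin at the centre of its underside.
- tape_roll: bystander: a roll of brown tape lying flat, 96 mm in diameter, 24 mm high; origin at the centre of its underside.
- screwdriver: bystander: a screwdriver 170 mm long on the bench between robot and station.
- flux: bystander: a flux bottle, 38 mm in diameter, 105 mm high; origin at the centre of its underside.
- tweezers: bystander: steel tweezers 120 mm long, 6 mm high, on the bench between robot and station.
Things that resemble listed ones, but are neither listed nor needed, are in the scene too. What is shaped like the jar but blue or orange is not meant.

How it is judged:
On the way:
1. the jar stands in its nest with its label facing the reader's side window, let go and at rest (x of jar_label in the frame of station between -0.01 and 0.01 m and y of jar_label in the frame of station below 0.197 m and height (world z) of jar below 0.013 m and angle between jar's own z axis and vertical below 0.08 rad and contact force between the fingers and jar below 0.3 N and linear speed of jar below 0.01 m/s and angular speed of jar below 0.1 rad/s), for 0.2 s.
At the end, for the whole second after the job is handed in: Jar upright in its nest, untouched, label centre within 10 mm sideways of facing the side window. Fingers hold the board still: outer end within 5 mm of the line, along the rest within 12 mm and 0.09 rad, level within 0.05 rad, resting on the profile, off the reader (all of step 1 and y of board_end in the frame of station between 0.13 and 0.14 m and x of board_end in the frame of station between -0.012 and 0.012 m and angle between the x axis of board and the y axis of station, either way round below 0.09 rad and angle between board's own z axis and vertical below 0.05 rad and height (world z) of board between 0.066 and 0.074 m and contact force between board and rest above 0.3 N and contact force between the fingers and board above 1 N and contact force between board and reader below 0.1 N and linear speed of board below 0.01 m/s and angular speed of board below 0.06 rad/s); the arm keeps its last pose, push and grip.
It fails at once if the board touches the reader (contact force between board and reader above 0.5 N).
It fails at once if the board tips (more than 0.2 rad) (angle between board's own z axis and vertical above 0.2 rad).
It fails at once if the board is lifted off the rest (more than 15 mm) (height (world z) of board above 0.085 m).
It fails at once if the jar is tipped or taken out of its nest (angle between jar's own z axis and vertical above 0.3 rad or height (world z) of jar above 0.03 m or horizontal distance between jar and nest above 0.02 m).
It fails at once if a bystander is moved more than 25 mm (distance of any of spare_board, spare_jar, reel, tape_roll, screwdriver, flux, tweezers from where it was at the start of the episode above 0.025 m).
It also fails if it takes over 58 s, if anything falls off the work surface, if the arm or the gripper's body presses on something with over 40 N, if the wrist force passes 120 N, or if a joint passes its speed limit or range.

## Working session

There is one attempt and no reset: what is moved stays moved. The work goes in short steps, Python scripts to look and compute and a shell command to move; the robot and the scene stay as the last step left them, time stands still between calls to the robot, and variables do not carry over. Pictures are saved under pics/ and viewed, at most 10 in all, crops included, and the job is handed in when it is done.

```bash
ls; mkdir -p pics; cat > h.py <<'E'
import numpy as np, cv2
from rig import manip
def save(p,name): cv2.imwrite('pics/'+name,cv2.cvtColor(p['img'],cv2.COLOR_RGB2BGR))
def cloud(p):
    K=p['camera_matrix'];d=p['depth'];v,u=np.mgrid[:420,:560]
    c=np.stack([(u-K[0,2])/K[0,0]*d,(v-K[1,2])/K[1,1]*d,d],-1)
    return (c-p['t'])@p['R']   # R^T(c-t)
def ray(p,px,z):
    K=p['camera_matrix'];R=np.array(p['R']);o=-R.T@p['t']
    d=R.T@np.array([(px[0]-K[0,2])/K[0,0],(px[1]-K[1,2])/K[1,1],1])
    return o+d*(z-o[2])/d[2]
def proj(p,X):
    c=np.array(p['R'])@X+p['t'];c=np.array(p['camera_matrix'])@c;return c[:2]/c[2]
E
python3 - <<'E'
from h import *
np.set_printoptions(precision=4,suppress=True)
P={n:manip.snapshot(n) for n in('scene','side','wrist')}
im=[P[n]['img'] for n in('scene','side')]
cv2.imwrite('pics/a.png',cv2.cvtColor(P['scene']['img'],cv2.COLOR_RGB2BGR))
cv2.imwrite('pics/b.png',cv2.cvtColor(P['side']['img'],cv2.COLOR_RGB2BGR))
Z=dict(jar=0.01,jar_label=.041,board=.07,board_end=.07,mark=.048,nest=.01,rest=.01,side_window=.03,reader=.01,station=0)
for n in('scene','side'):
    print(n,'cam',-np.array(P[n]['R']).T@P[n]['t'])
    for q,z in Z.items():
        for r in manip.pinpoint(q,P[n])[:3]: print(q,round(r['p'],2),np.round(r['pixel']),ray(P[n],r['pixel'],z))
print(manip.observe())
E
```

```text
pics
scene cam [1.0085 0.3901 1.0374]
jar 0.94 [373. 282.] [0.5252 0.2868 0.01  ]
jar 0.8 [372. 210.] [0.3479 0.1701 0.01  ]
jar 0.71 [346. 245.] [0.4824 0.176  0.01  ]
jar_label 0.7 [377. 285.] [0.5402 0.3003 0.041 ]
jar_label 0.57 [362. 202.] [0.3637 0.1418 0.041 ]
board 0.97 [250. 188.] [ 0.5353 -0.1054  0.07  ]
board 0.15 [328. 204.] [0.4436 0.0857 0.07  ]
board_end 0.81 [285. 214.] [0.5366 0.0164 0.07  ]
mark 0.85 [315. 227.] [0.5096 0.0937 0.048 ]
nest 0.75 [342. 248.] [0.4958 0.1743 0.01  ]
rest 0.67 [343. 252.] [0.5049 0.1813 0.01  ]
rest 0.65 [272. 214.] [ 0.5315 -0.0335  0.01  ]
side_window 0.59 [318. 234.] [0.5113 0.1048 0.03  ]
side_window 0.3 [314. 225.] [0.4952 0.0823 0.03  ]
station 0.57 [269. 215.] [ 0.5333 -0.0415  0.    ]
side cam [-0.0299 -0.8651  0.937 ]
jar 0.73 [215. 164.] [0.5142 0.2932 0.01  ]
jar 0.62 [227. 190.] [0.4856 0.1671 0.01  ]
jar 0.57 [181. 206.] [0.3445 0.1688 0.01  ]
jar_label 0.74 [222. 160.] [0.5217 0.2638 0.041 ]
jar_label 0.65 [236. 174.] [0.5255 0.1842 0.041 ]
jar_label 0.61 [185. 203.] [0.3458 0.1403 0.041 ]
board 0.72 [297. 221.] [ 0.5451 -
[... 299 characters left out ...]
.03  ]
reader 0.44 [297. 223.] [ 0.5807 -0.0509  0.01  ]
reader 0.41 [218. 223.] [0.4012 0.0562 0.01  ]
station 0.74 [234. 174.] [ 0.5455  0.2366 -0.    ]
{'time_s': 1.15, 'joint_positions': array([-0.0992,  0.3332,  0.0399,  1.4654, -0.0134,  1.3433, -0.0585]), 'joint_vel': array([-0.0004, -0.0004,  0.0006,  0.0009, -0.0012, -0.0019, -0.0017]), 'joint_torque': array([  0.0005, -65.8334,   1.3631, -40.583 ,   0.0165,   0.0029,
        -0.    ]), 'ee_pos': array([ 0.65  , -0.    ,  0.4047]), 'orientation': array([-2.2215, -2.2214,  0.0001]), 'contact_force': array([ 0.4671, -0.3923,  0.2988]), 'ft_torque': array([-0.0239, -0.0206,  0.0161]), 'finger_force': 0.0, 'opening': 1.0029568133407056}
```

View pics/a.png

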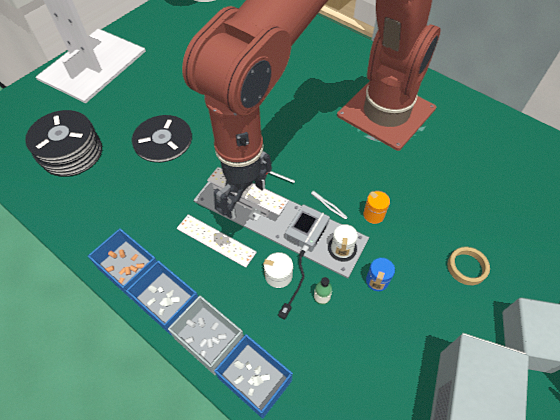

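View pics/b.png

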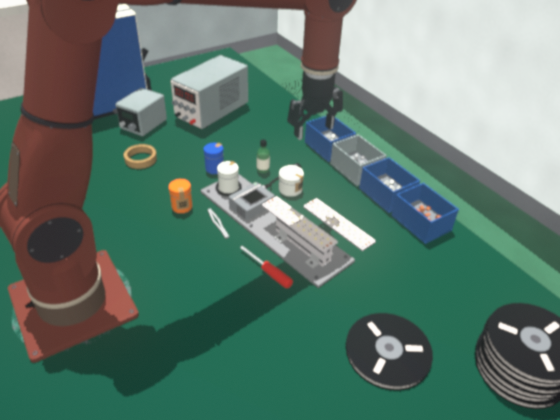

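Scene view: white jar in the nest at (343,243), blue look-alike at (380,272), orange at (376,205), wider spare jar at (278,268). Board on the rest at (250,195), reader at (305,225). The white jar in the black ring on the plate is the one meant; I'll confirm with a crop while fitting poses.

```bash
python3 - <<'E'
from h import *
np.set_printoptions(precision=4,suppress=True)
P={n:manip.snapshot(n) for n in('scene','side','wrist')}
for n in P:
    p=P[n];C=cloud(p);ok=p['depth']>0
    X,Y,Z=C[...,0],C[...,1],C[...,2]
    j=ok&(np.hypot(X-.49,Y-.17)<.045)&(Z>.078)&(Z<.095)
    q=C[j]; print(n,'jar top n',len(q), q.mean(0) if len(q) else '', [(q[:,i].min(),q[:,i].max()) for i in (0,1)] if len(q) else '')
    if len(q): print(' circ',cv2.minEnclosingCircle(q[:,:2].astype(np.float32)))
    b=ok&(abs(X-.535)<.12)&(abs(Y+.09)<.16)&(Z>.071)&(Z<.081); q=C[b]
    if len(q)>20: print(' board',len(q),cv2.minAreaRect(q[:,:2].astype(np.float32)),np.median(q[:,2]))
    r=ok&(abs(X-.52)<.09)&(abs(Y-.07)<.09)&(Z>.042)&(Z<.053); q=C[r]
    if len(q)>20: print(' reader',len(q),cv2.minAreaRect(q[:,:2].astype(np.float32)),np.median(q[:,2]))
    pl=ok&(abs(X-.53)<.2)&(abs(Y-.0)<.33)&(Z>.006)&(Z<.014); q=C[pl]
    if len(q)>20: print(' plate',len(q),cv2.minAreaRect(q[:,:2].astype(np.float32)),np.median(q[:,2]))
s=cv2.resize(P['scene']['img'][160:300,170:410],None,fx=2.3,fy=2.3,interpolation=2)
w=cv2.resize(P['wrist']['img'],(552,414))
o=np.zeros((600,800,3),np.uint8);o[:322,:552]=s
o[325:600,:366]=cv2.resize(P['wrist']['img'],(366,275)); c=P['scene']['img'][220:265,318:368]; o[325:600,370:675]=cv2.resize(c,(305,275),interpolation=2)
cv2.imwrite('pics/c.png',o[...,::-1])
E
```

```text
scene jar top n 387 [0.4996 0.1734 0.0843] [(np.float64(0.4690318229293841), np.float64(0.5275945796889819)), (np.float64(0.14512941876790705), np.float64(0.2009414375026039))]
 circ ((0.4987923800945282, 0.17393702268600464), 0.030062109231948853)
 board 922 ((0.5459355711936951, -0.10647124797105789), (0.05358989164233208, 0.2210317850112915), 9.40075397491455) 0.07620075098992196
 reader 1069 ((0.5114727020263672, 0.09388907253742218), (0.10266771912574768, 0.1255180388689041), 9.800437927246094) 0.047719455646111276
 plate 4022 ((0.5753219723701477, 0.026823878288269043), (0.36299511790275574, 0.6105701923370361), 12.821385383605957) 0.009168530956826789
side jar top n 218 [0.4924 0.1693 0.0829] [(np.float64(0.4662506540478789), np.float64(0.5218925984271444)), (np.float64(0.1426635487495108), np.float64(0.19856489999256732))]
 circ ((0.49373066425323486, 0.17177635431289673), 0.03156556561589241)
 board 1249 ((0.5409825444221497, -0.10612980276346207), (0.05545425787568092, 0.22380328178405762), 9.240472793579102) 0.07466541561865865
 reader 764 ((0.5066100358963013, 0.095655471
[... 197 characters left out ...]
902824401855) 0.008462491743983303
wrist jar top n 1526 [0.4974 0.157  0.0847] [(np.float64(0.4683839354813422), np.float64(0.5231337673419045)), (np.float64(0.14503948843243503), np.float64(0.16755743204959125))]
 circ ((0.4957588315010071, 0.16676044464111328), 0.02748650684952736)
 board 6270 ((0.5422605276107788, -0.09706142544746399), (0.05078079551458359, 0.20466871559619904), 9.44037914276123) 0.07724362372383758
 reader 8253 ((0.5084069967269897, 0.09463976323604584), (0.10379067063331604, 0.12505117058753967), 9.93437385559082) 0.04872619094072909
 plate 23840 ((0.535029411315918, -0.01881326735019684), (0.425576776266098, 0.3836681544780731), 89.07736206054688) 0.010135628724673405
```

View pics/c.png

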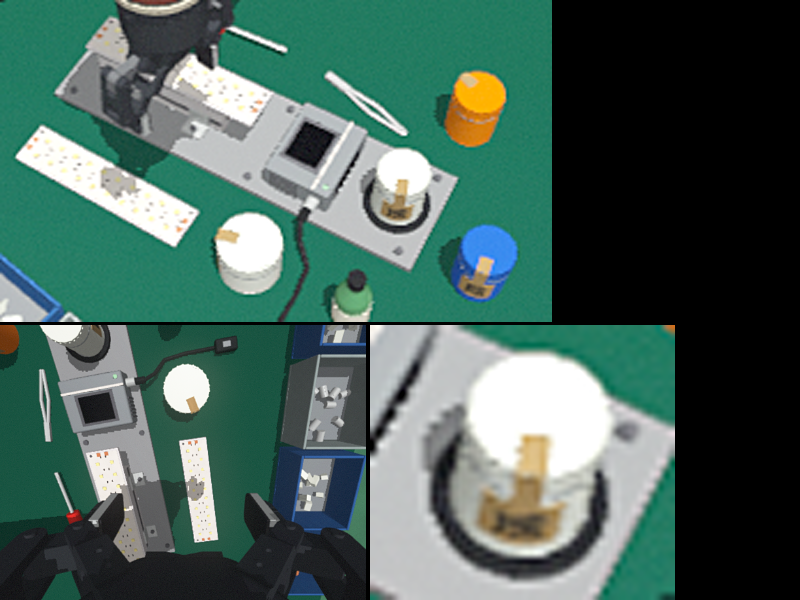

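The crop shows the white jar in the black ring on the plate, its label towards the scene camera (strip at about (343,243) of the scene picture). The blue and orange jars stand off the plate. Moving over it for a close look.

```bash
python3 -m pendant '{"targets":[1,-4,4.5,0,0,0,0, 1,-8,9,0,0,0,0, 1,-12,13.5,0,0,0,0, 1,-15.3,17.2,0,0,0,0, 1,-15.3,17.2,0,0,0,0, 1,-15.3,17.2,0,0,0,0]}'
python3 - <<'E'
from h import *
np.set_printoptions(precision=4,suppress=True)
p=manip.snapshot('wrist');save(p,'d.png');C=cloud(p);ok=p['depth']>0
X,Y,Z=C[...,0],C[...,1],C[...,2]
j=ok&(np.hypot(X-.4965,Y-.172)<.045)&(Z>.08)&(Z<.095)
q=C[j];print(len(q),cv2.minEnclosingCircle(q[:,:2].astype(np.float32)),cv2.fitEllipse(cv2.convexHull(q[:,:2].astype(np.float32)*1000)),np.median(q[:,2]))
hsv=cv2.cvtColor(p['img'],cv2.COLOR_RGB2HSV)
st=j&(hsv[...,1]>60); s=C[st]; print('strip',len(s),s.mean(0),'n')
s2=ok&(np.hypot(X-.4965,Y-.172)<.034)&(Z>.015)&(Z<.08)&(hsv[...,1]>60)&(hsv[...,0]<30); print('label',s2.sum(),C[s2].mean(0))
r=ok&(np.hypot(X-.4965,Y-.172)<.05)&(Z>.014)&(Z<.021);q=C[r];print('ring',len(q),cv2.minEnclosingCircle(q[:,:2].astype(np.float32)))
pl=ok&(abs(X-.52)<.1)&(abs(Y-.1)<.2)&(Z>.042)&(Z<.053);q=C[pl].astype(np.float32);print('reader',cv2.minAreaRect(q[:,:2]))
for n in('mark','nest','side_window','jar','jar_label'):
    for r in manip.pinpoint(n,p)[:2]: print(n,r['p'],r['pixel'],ray(p,r['pixel'],{'mark':.048,'nest':.01,'side_window':.03,'jar':.01,'jar_label':.041}[n]))
E
```

```text
time_s: 2.05
ee_pos: [0.4973, 0.1714, 0.4049]
orientation: [2.221, 2.221, 0.0]
contact_force: [0.1, -1.3, -0.7]
opening: 1.005
finger_force: 0.0
2624 ((0.49514684081077576, 0.17481766641139984), 0.02934645302593708) ((495.2193603515625, 174.1883544921875), (56.691558837890625, 57.54133605957031), 127.44489288330078) 0.0854020249442222
strip 234 [0.5125 0.1836 0.086 ] n
label 47 [0.5155 0.1916 0.0485]
ring 720 ((0.4950970411300659, 0.1747344434261322), 0.03799021989107132)Traceback (most recent call last):
  File "<stdin>", line 11, in <module>
cv2.error: OpenCV(4.12.0) /io/opencv/modules/imgproc/src/convhull.cpp:143: error: (-215:Assertion failed) total >= 0 && (depth == CV_32F || depth == CV_32S) in function 'convexHull'
```

View pics/d.png

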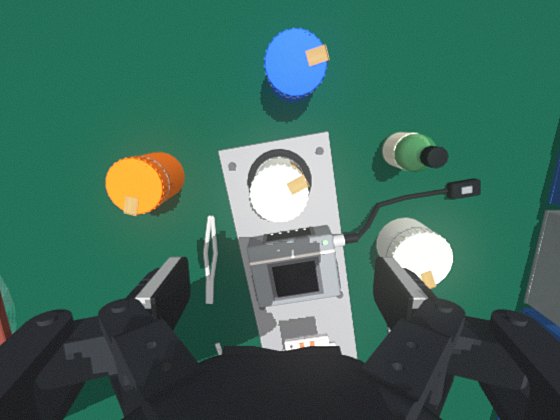

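The wrist view shows the jar at (280,190) in the ring, strip at (297,185), i.e. label azimuth ≈28°; home is ≈-80°, so turn about -108°. Descending and gripping the lid.

```bash
python3 -m pendant '{"targets":[1,-0.2,0.3,-5,0,0,0, 1,-0.2,0.3,-10,0,0,0, 1,-0.2,0.3,-14,0,0,0, 1,-0.2,0.3,-17.5,0,0,0, 1,-0.2,0.3,-17.5,0,0,0, 0.3,-0.2,0.3,-17.5,0,0,0, 0.3,-0.2,0.3,-17.5,0,0,0, 0.3,-0.2,0.3,-17.5,0,0,0, 0.3,-0.2,0.3,-17.5,0,0,0, 0.3,-0.2,0.3,-17.5,0,0,0]}' 25
```

```text
time_s: 3.35
ee_pos: [0.4957, 0.1751, 0.2315]
orientation: [2.221, 2.22, 0.004]
contact_force: [-1.2, -0.4, 6.4]
opening: 0.646
finger_force: 26.4
```

```bash
python3 -m pendant '{"targets":[0.3,0,0,0,0,0,-9, 0.3,0,0,0,0,0,-18, 0.3,0,0,0,0,0,-27, 0.3,0,0,0,0,0,-36, 0.3,0,0,0,0,0,-45, 0.3,0,0,0,0,0,-54, 0.3,0,0,0,0,0,-63, 0.3,0,0,0,0,0,-72, 0.3,0,0,0,0,0,-81, 0.3,0,0,0,0,0,-90, 0.3,0,0,0,0,0,-99, 0.3,0,0,0,0,0,-108, 0.3,0,0,0,0,0,-108, 0.3,0,0,0,0,0,-108]}'
python3 -m pendant '{"targets":[1,0,0,0,0,0,0, 1,0,0,0,0,0,0, 1,0,0,0,0,0,0, 1,0,0,3,0,0,0, 1,0,0,8,0,0,0, 1,0,0,13,0,0,0, 1,0,0,17,0,0,0, 1,0,0,17,0,0,0]}'
python3 - <<'E'
from h import *
np.set_printoptions(precision=4,suppress=True)
for n in('wrist','scene','side'):
    p=manip.snapshot(n);C=cloud(p);ok=p['depth']>0
    save(p,f'e_{n}.png')
    X,Y,Z=C[...,0],C[...,1],C[...,2]
    j=ok&(np.hypot(X-.4955,Y-.174)<.036)&(Z>.079)&(Z<.095)
    hsv=cv2.cvtColor(p['img'],cv2.COLOR_RGB2HSV);st=j&(hsv[...,1]>60)
    if j.sum()>20:
        c=cv2.minEnclosingCircle(C[j][:,:2].astype(np.float32))[0];m=C[st].mean(0)
        print(n,j.sum(),st.sum(),c,m,np.degrees(np.arctan2(m[1]-c[1],m[0]-c[0])))
print(manip.observe()['ee_pos'],manip.observe()['joint_positions'])
E
```

```text
time_s: 5.1
ee_pos: [0.4962, 0.1743, 0.2316]
orientation: [-3.102, 0.493, -0.005]
contact_force: [1.3, -4.3, 6.6]
opening: 0.652
finger_force: 26.3
time_s: 6.1
ee_pos: [0.4956, 0.1752, 0.4031]
orientation: [-3.099, 0.491, -0.007]
contact_force: [0.1, 1.1, -1.3]
opening: 1.003
finger_force: 0.0
wrist 2641 248 (0.4962325096130371, 0.17490795254707336) [0.4996 0.1557 0.086 ] -80.10751100635639
scene 382 32 (0.4995575249195099, 0.17354387044906616) [0.5021 0.154  0.0852] -82.65969702799411
side 200 17 (0.4932500422000885, 0.17190538346767426) [0.4992 0.15   0.0828] -74.77434985909623
[0.4946 0.175  0.3986] [-0.5748  0.0801  0.1593  1.7832 -0.0133  1.2808 -2.2971]
```

```bash
python3 -m pendant '{"targets":[1,0.5,-2.5,0,0,0,10, 1,1,-5,0,0,0,20, 1,1.5,-7.5,0,0,0,30, 1,2,-10,0,0,0,40, 1,2.5,-12.5,0,0,0,50, 1,3,-15,0,0,0,60, 1,3.5,-17.5,0,0,0,70, 1,4,-20,0,0,0,80, 1,4.5,-22.5,0,0,0,90, 1,4.8,-25,0,0,0,100, 1,5,-27.5,0,0,0,110, 1,5,-27.5,0,0,0,117.6, 1,5,-27.5,0,0,0,117.6, 1,5,-27.5,0,0,0,117.6]}'
cat > m.py <<'E'
from h import *
np.set_printoptions(precision=4,suppress=True)
import sys
p=manip.snapshot('wrist');save(p,sys.argv[1]);C=cloud(p);ok=p['depth']>0
X,Y,Z=C[...,0],C[...,1],C[...,2]
b=ok&(abs(X-.54)<.1)&(abs(Y+.06)<.2)&(Z>.071)&(Z<.082)
n,l,s,_=cv2.connectedComponentsWithStats(b.astype(np.uint8));k=1+np.argmax(s[1:,4])
r=cv2.minAreaRect(C[l==k][:,:2].astype(np.float32));print('board',r,np.median(C[l==k][:,2]))
q=ok&(abs(X-.51)<.09)&(abs(Y-.08)<.1)&(Z>.042)&(Z<.053)
q[l==k]=0
n,l2,s,_=cv2.connectedComponentsWithStats(q.astype(np.uint8));k2=1+np.argmax(s[1:,4])
print('reader',cv2.minAreaRect(C[l2==k2][:,:2].astype(np.float32)))
for a in('mark','board_end','board','side_window'):
    for r in manip.pinpoint(a,p)[:2]: print(a,r['p'],r['pixel'],ray(p,r['pixel'],{'mark':.048,'board_end':.07,'board':.07,'side_window':.03}[a]))
print(manip.observe()['ee_pos'],manip.observe()['time_s'])
E
python3 m.py f.png
```

```text
time_s: 8.0
ee_pos: [0.5449, -0.0996, 0.3988]
orientation: [-2.03, -2.396, 0.001]
contact_force: [-1.1, 0.3, 0.3]
opening: 1.0
finger_force: 0.0
board ((0.543283998966217, -0.10484838485717773), (0.05006328597664833, 0.2189263254404068), 9.51219654083252) 0.07711416778538337
reader ((0.5157333612442017, 0.053431157022714615), (0.10308273136615753, 0.04252760484814644), 9.42353630065918)
board_end 0.82 [279.0, 79.1] [0.5245 0.0052 0.07  ]
board 0.7 [279.7, 200.3] [ 0.5434 -0.1054  0.07  ]
[ 0.545  -0.0998  0.3997] 8.25
```

View pics/f.png

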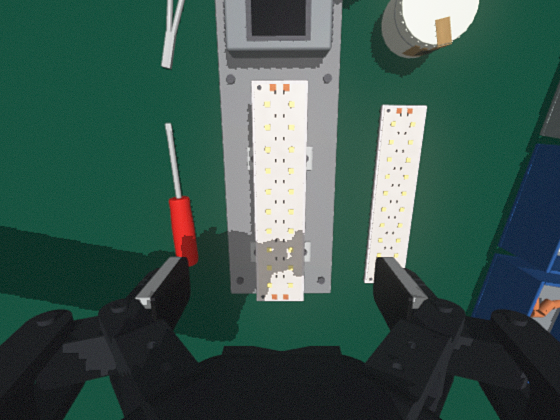

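Board at (280,190), end at (279,80), aligned with the rest; slide needed ≈90.6 mm along (-0.165, 0.986). Descending to grip it 45 mm behind its middle.

```bash
python3 -m pendant '{"targets":[1,0.57,-4.9,-4,0,0,0, 1,0.57,-4.9,-9,0,0,0, 1,0.57,-4.9,-13,0,0,0, 1,0.57,-4.9,-16,0,0,0, 1,0.57,-4.9,-17,0,0,0, 1,0.57,-4.9,-17,0,0,0, 0.3,0.57,-4.9,-17,0,0,0, 0.3,0.57,-4.9,-17,0,0,0, 0.3,0.57,-4.9,-17,0,0,0, 0.3,0.57,-4.9,-17,0,0,0, 0.3,0.57,-4.9,-17,0,0,0, 0.3,0.57,-4.9,-17,0,0,0]}' 30
```

```text
time_s: 9.75
ee_pos: [0.5511, -0.1491, 0.231]
orientation: [2.027, 2.399, 0.002]
contact_force: [-1.1, -0.2, 5.2]
opening: 0.577
finger_force: 30.3
```

```bash
python3 -m pendant '{"targets":[0.3,-0.16,1,0,0,0,0, 0.3,-0.33,2,0,0,0,0, 0.3,-0.5,3,0,0,0,0, 0.3,-0.66,4,0,0,0,0, 0.3,-0.83,5,0,0,0,0, 0.3,-1,6,0,0,0,0, 0.3,-1.17,7,0,0,0,0, 0.3,-1.32,7.9,0,0,0,0, 0.3,-1.32,7.9,0,0,0,0, 0.3,-1.32,7.9,0,0,0,0]}'
cat > m2.py <<'E'
from h import *
np.set_printoptions(precision=4,suppress=True)
u=np.array([-.165,.9863])
for n in('scene','side','wrist'):
    p=manip.snapshot(n);save(p,'g_%s_%d.png'%(n,p['shot']));C=cloud(p);ok=p['depth']>0
    D=(C[...,:2]-[.5088,.0928]);S=D@u;L=D@np.array([.9863,.165]);Z=C[...,2]
    b=ok&(abs(L)<.04)&(S>-.26)&(S<.03)&(Z>.068)&(Z<.083)
    print(n,'board end s95',np.percentile(S[b],[98,99.5,100]),'lat',np.percentile(L[b],[2,98]))
    q=C[b&(S>-.1)]; 
    if len(q)>30:
        A=np.c_[q[:,:2],np.ones(len(q))];f=np.linalg.lstsq(A,q[:,2],rcond=None)[0];print('  slope along',f[:2]@u,'z',np.median(q[:,2]))
    V=p['img'].min(-1).astype(int)
    w=ok&(abs(L)>.03)&(abs(L)<.046)&(abs(S)<.012)&(abs(Z-.048)<.006)&(V>180)
    print('  line S',w.sum(),S[w].mean() if w.any() else '',np.median(V[ok&(abs(L)<.046)&(abs(S)<.03)]))
    j=ok&(np.hypot(C[...,0]-.4955,C[...,1]-.174)<.036)&(Z>.079)&(Z<.095)
    st=j&(cv2.cvtColor(p['img'],cv2.COLOR_RGB2HSV)[...,1]>60)
    if st.any(): print('  strip',C[st].mean(0))
E
python3 m2.py; ls pics
```

```text
time_s: 11.0
ee_pos: [0.538, -0.0694, 0.231]
orientation: [2.026, 2.399, 0.002]
contact_force: [-0.3, -0.6, 8.4]
opening: 0.577
finger_force: 31.8
scene board end s95 [-0.0145 -0.0121 -0.0113] lat [-0.0201  0.0299]
  slope along -0.009109748539159884 z 0.07612309373972491
  line S 67 0.0002520593942593108 184.0
  strip [0.5016 0.1543 0.0852]
side board end s95 [-0.016  -0.012  -0.0077] lat [-0.0349  0.026 ]
  slope along 0.0005987769678352426 z 0.07455615522093702
  line S 31 0.0006751807736706904 203.0
  strip [0.4992 0.1499 0.0834]
wrist board end s95 [-0.0571 -0.0557 -0.0546] lat [-0.0224  0.0263]
  slope along -0.003414870212716488 z 0.07702061823287502
  line S 0  nan
a.png
b.png
c.png
d.png
e_scene.png
e_side.png
e_wrist.png
f.png
g_scene_12.png
g_side_13.png
g_wrist_14.png
  return _methods._mean(a, axis=axis, dtype=dtype,
  ret = ret.dtype.type(ret / rcount)
```

```bash
python3 -m pendant '{"targets":[0.3,-0.08,0.5,0,0,0,0, 0.3,-0.17,1.02,0,0,0,0, 0.3,-0.17,1.02,0,0,0,0, 0.3,-0.17,1.02,0,0,0,0, 0.3,-0.17,1.02,0,0,0,0]}'
python3 m2.py 2>/dev/null
python3 - <<'E'
import cv2,numpy as np,glob
f=[sorted(glob.glob(f'pics/g_{n}_*.png'),key=lambda s:int(s.split('_')[-1][:-4]))[-1] for n in('scene','side')]
a=cv2.imread(f[0])[190:270,250:380];b=cv2.imread(f[1])[150:230,200:330]
cv2.imwrite('pics/z.png',np.hstack([cv2.resize(i,(400,246),interpolation=2) for i in(a,b)]))
E
```

```text
time_s: 11.78
ee_pos: [0.5363, -0.0598, 0.231]
orientation: [2.027, 2.398, 0.002]
contact_force: [1.1, -3.5, 7.4]
opening: 0.573
finger_force: 31.7
scene board end s95 [-0.0051 -0.0021 -0.0015] lat [-0.0198  0.0298]
  slope along -0.004500545264574539 z 0.07589669477492711
  line S 72 -3.69143581678207e-05 187.5
  strip [0.5016 0.1543 0.0852]
side board end s95 [-0.0061 -0.0028 -0.001 ] lat [-0.0351  0.0258]
  slope along -0.009433799113951301 z 0.0742337924256111
  line S 30 0.00029034240341161755 213.5
  strip [0.4994 0.1506 0.0835]
wrist board end s95 [-0.0475 -0.0461 -0.0452] lat [-0.0224  0.0263]
  slope along -0.004404688797760299 z 0.07690210692141691
  line S 0  nan
```

View pics/z.png

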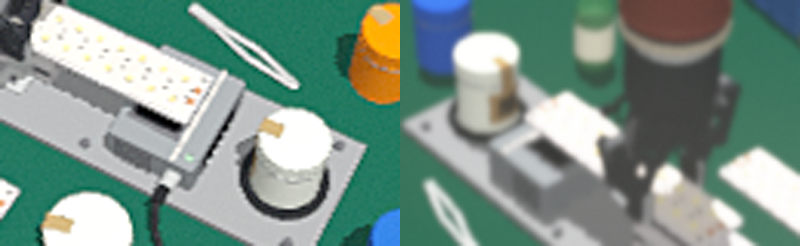

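The board end lies on the line to within about 1 mm, level, pressed on the rest at about 7 N. The label faces the reader window. Settling briefly and handing in.

```bash
python3 -m pendant '{"targets":[0.3,0,0,0,0,0,0, 0.3,0,0,0,0,0,0, 0.3,0,0,0,0,0,0, 0.3,0,0,0,0,0,0]}'; python3 -c "
from rig import manip
print(manip.hand_in())"
```

```text
time_s: 12.42
ee_pos: [0.5363, -0.0598, 0.231]
orientation: [2.027, 2.398, 0.002]
contact_force: [0.2, -3.1, 7.3]
opening: 0.573
finger_force: 31.7
the job is handed in; nothing more can be done
None
```

I handed the job in at about 12 s; no verdict came back. By my last measurements the jar is released with its label facing the side window to within a few degrees, and the board is held on the rest, level to about 0.01 rad, with its outer end about 1 mm from the white line.

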